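# Photograph the finished box: set it in the photo bay, half-press to focus, press to shoot

### The arm

A 6-joint arm with a two-finger parallel gripper is mounted at the origin on the work surface. World frame = base frame: x ahead of the robot, y to its left, z up, the work surface at z = 0. Lengths are in m, angles in rad, forces in N, time in s.
With the tool pointing down it reaches from about 0.375 to 0.9 m from the base axis. Payload 3.1 kg.
Tool frame: the origin (TCP) lies at the centre of the arm's flange, where the gripper is bolted on; the fingertips stand 182 mm ahead of it and the grasp point (between the pads) lies 164 mm ahead of it; z points along the fingers, y is the line along which they close (so a half turn about z gives the same grasp; the last joint's range is limited). The gripper opens to 87 mm and grips with 3 to 60 N. Pads are 19 mm wide; open, the fingers measure 117 mm over their backs; the gripper's body (75 mm by 190 mm) begins 51 mm behind the grasp point.
Start: joints at [-1.52, 0.527, 1.433, -0, 1.181, -0.178], TCP at [0.142, -0.609, 0.405] pointing down, gripper open.
Joint ranges: [-3.08, 3.08], [-0.75, 2.2], [0.22, 2.44], [-1.43, 4.57], [0, 2.65], [-2.85, 2.85]. Speed limits (rad/s): [2.79, 2.79, 3.14, 3.14, 3.14, 3.14].

### API

Orientations are given as a unit quaternion [x, y, z, w].
In Python, from rig import * gives the robot as it stands.
- The arm moves only by the tool move_arm, never from a script. Its argument "commands" is a list that holds one entry, the list of rows, each a list of 6 numbers: the shift along the tool's x, y, z in units of 40 mm (1.0 is 40 mm), then the turn, a rotation vector about the tool's x, y, z in rad. A call has 1 to 12 rows; each row is the pose to reach, as a shift and turn from the pose commanded when the call began, along the tool's axes at that moment; what a row does not reach only later rows make up. A row lasts 1/8 s, in which the tool goes at most 62.5 mm and 10.7 degrees, less where a joint would pass 70% of its speed; a pose out of reach is approached as far as the arm can. A call with a gripper value outside its range is refused whole. "claw" is the closure, from -1 (fully open) to 1 (shut), so that 0 is half open, set as the call begins (left out, the last holds). The fingers move at their own pace and stop on an object; "squeeze" is the grip in N (left out, the last holds). Time passes only in rows, so rows that repeat a pose let the fingers close. It gives the time, the measured TCP pose, the force, the opening and the grip force at its end, in the units of the state.
- get_obs(): the state, without advancing time (a new reading comes with each control period).
- camera(name): name is "scene" or "top" or "wrist"; returns a dict with "pixels" (384x512x3 uint8, blue, green, red), "range_z" (384x512 float32, m along the optical axis (not along the pixel's ray), 0 where there is no reading), "camera_matrix" (3x3 intrinsics, pixels), "D" ([k1, k2, p1, p2, k3] as OpenCV has them; the pictures are not rectified), "extrinsics" (4x4, takes a point from world to camera coordinates). Camera axes: x right, y up, looking along -z (the intrinsics and any distortion apply to the point x, -y, -z); pixel columns grow to the right and rows downward; lengths in m; the calibration is good to about 2 mm. A picture is of the moment at which its call begins.
- hand_in(): hands the job in; it is judged then, once.
The state is a dict: "time": time; "q": joint angles; "joint_velocities": joint speeds; "joint_torque": joint torques, N m; "position": TCP position; "tool_rot": TCP orientation; "ft_force": force on the tool from outside, world axes, zero at the start; "moment": the same for the moment, N m; "grip_width": finger opening in m; "grip_force": force on a finger pad.
Only numpy, scipy, OpenCV 4.12 (cv2) and the standard library are available. Lean on these libraries where they do the work, as an engineer would, in place of code of your own. Each camera call takes 0.05 s, during which the arm holds its last target. There are 200 camera calls.

### The job

Take the ivory box from the rack and stand it, gently and upright, on the teal mark between the photo bay's two white panels, and let go of it; rack and bay leave different sides of it free, so on the way put it down on the clear patch of table between the robot and the orange key and take it again by its other sides. Then photograph it with the orange two-stage key: press to the first click, keep it there for a good second to focus, press fully down, and let it come up. Do not press fully before the box is in place, and leave the other two boxes alone.

Things in the scene. Friction and masses are not known exactly. Their poses are not given: they have to be found in the camera images.
- ivory_box_center (a point): Centre (40 mm up) of the ivory box with dark blue inlaid borders on sides and lid: rigid, loose, 44 mm (its x) by 64 mm (its y) by 80 mm high (z, up), about 0.22 kg. It stands in one of three rack slots: its two faces 44 mm apart (-x, +x) are free, dividers stand 6 mm from the other two. Front and back are alike: either way round will do.
- walnut_box_center (a point): Centre (40 mm up) of the dark walnut box, same size and axes, in another slot; to be left alone.
- red_box_center (a point): Centre (40 mm up) of the dark red box, same size and axes, in another slot; to be left alone.
- rack: Fixed plywood stock rack, left or right on the table; origin: centre of its underside. Floor 96 mm (x) by 256 mm (y), 6 mm thick. Three slots, 76 mm wide, centred at y = -82, 0, +82 mm, open at top and both x ends, between dividers 6 mm thick, 44 mm deep (x -22 to +22 mm), which rise to 92 mm over the table, 6 mm above the boxes.
- bay: Fixed grey photo bay; origin: centre of its underside. Base 130 mm (x) by 120 mm (y), 8 mm thick. Two white upright panels at y = -32 and +32 mm, 10 mm thick, 58 mm long (x -29 to +29 mm), rise to 94 mm, 6 mm above a box standing there; free gap 54 mm, open at top and both x ends. A black camera 110 mm wide and 120 mm high is fixed at +x, lens front 126 mm from the origin.
- bay_spot (a point): Centre of the teal mark, 64 mm (x) by 44 mm (y), on the bay's floor between the panels, 8 mm above the table; axes as the bay's, z up. The box fits only with its 64 mm length (its y) along the bay's x; in there only its two end faces 64 mm apart can be held.
- key_top (a point): Centre of the top of the orange round key, 36 mm across, 56 mm over the table at rest, on a fixed grey release box 90 by 80 by 40 mm high. Pressed straight down: first stage 6 mm of travel at 2 to 3.5 N, to the first click, a firm stop up to 10 N; second stage 6 mm more at 10 to 14 N, to a hard stop. It springs back. The point moves with the key.
- key_first (a joint): Travel of the key's first stage, m: 0 at rest, 0.006 at the first click (and stays so in the second stage).
- key_second (a joint): Further travel of the key in its second stage, m: 0 up to the first click, 0.006 when fully pressed.
Mind the look-alikes: they are no part of the job. Leave any purple look-alike of the part that bears ivory_box_center alone.

How it is judged:
On the way, in this order (a step that is already met when the one before it is completed fails the run):
1. the ivory box is put down on the bare table and released (contact force between the fingers and ivory_box below 0.1 N and height (world z) of ivory_box_center below 0.043 m), for 0.2 s.
2. the ivory box stands upright on the mark between the panels, released (x of ivory_box_center in the frame of bay_spot between -0.015 and 0.015 m and y of ivory_box_center in the frame of bay_spot between -0.01 and 0.01 m and z of ivory_box_center in the frame of bay_spot between 0.036 and 0.044 m and angle between ivory_box_center's own z axis and vertical below 0.1 rad and contact force between the fingers and ivory_box below 0.1 N), for 0.3 s.
3. the key is held at its first click for half a second, with the box in place (all of step 2 and value of joint key_first above 0.0045 m and value of joint key_second below 0.002 m), for 0.5 s.
4. the key is pressed fully, with the box in place (all of step 2 and value of joint key_second above 0.0045 m), for 0.05 s.
At the end, for the whole second after the job is handed in: The ivory box stands at rest and upright (within 0.1 rad) on the bay's floor, its centre within 15 mm of the mark's centre along the panels and 10 mm across, and is released; the key is up again (each stage within 1.5 mm of rest) (all of step 2 and value of joint each of key_first, key_second below 0.0015 m and linear speed of ivory_box below 0.02 m/s); the robot touches nothing.
It fails at once if the key pressed into its second stage by more than 3 mm while the box is not in place (value of joint key_second above 0.003 m and not (x of ivory_box_center in the frame of bay_spot between -0.015 and 0.015 m and y of ivory_box_center in the frame of bay_spot between -0.01 and 0.01 m and z of ivory_box_center in the frame of bay_spot between 0.036 and 0.044 m and angle between ivory_box_center's own z axis and vertical below 0.1 rad)).
It fails at once if the box let go more than 20 mm above the bay's floor (contact force between the fingers and ivory_box below 0.1 N and horizontal distance between ivory_box_center and bay_spot below 0.05 m and z of ivory_box_center in the frame of bay_spot above 0.06 m).
It fails at once if another box shifted by more than 30 mm (distance of any of walnut_box_center, red_box_center from where it was at the start of the episode above 0.03 m).
It also fails if it takes over 72 s, if anything falls off the work surface, if the arm or the gripper's body presses on something with over 40 N, if the wrist force passes 120 N, or if a joint passes its speed limit or range.

## Working session

There is one attempt and no reset: what is moved stays moved. The work goes in short steps, Python scripts to look and compute and a tool call to move; the robot and the scene stay as the last step left them, time stands still between calls to the robot, and variables do not carry over. Pictures are saved under pics/ and viewed, at most 10 in all, crops included, and the job is handed in when it is done.

Besides the shell and the picture viewer there is one more tool, called after "Request:" as name(argument=value, ...) on one line, values as JSON. move_arm: Moves the arm, as the interface text tells. Its arguments: {"type":"object","properties":{"commands":{"type":"array","items":{"type":"array","items":{"type":"array","items":{"type":"number"}}}},"claw":{"type":"number"},"squeeze":{"type":"number"}},"required":["commands"]}

```bash
mkdir -p pics; cat > h.py <<'E'
from rig import *
import numpy as np, cv2
def world(c,u,v,z=None):
    # pixels -> world pts; by depth (z None) or onto plane z
    K,D,E=np.array(c["camera_matrix"]),np.array(c["D"]),np.array(c["extrinsics"])
    p=cv2.undistortPoints(np.array([np.ravel(u),np.ravel(v)],float).T.reshape(-1,1,2),K,D).reshape(-1,2)
    d=np.c_[p[:,0],-p[:,1],-np.ones(len(p))]
    R,t=E[:3,:3],E[:3,3]; o=-R.T@t; w=d@R
    if z is None: s=c["range_z"][np.ravel(v).astype(int),np.ravel(u).astype(int)]
    else: s=(z-o[2])/w[:,2]
    return o+w*np.ravel(s)[:,None]
E
python3 - <<'E'
from h import *
a=camera("top");b=camera("scene")
np.savez("c0.npz",**{k+n:np.array(v) for n,c in (("t",a),("s",b)) for k,v in c.items()})
cv2.imwrite("pics/top.png",a["pixels"]);cv2.imwrite("pics/scene.png",b["pixels"])
print(get_obs())
E
```

```text
{'time': 0.1, 'q': array([-1.52051431e+00,  5.28410525e-01,  1.43376395e+00, -1.32096918e-05,
        1.18142055e+00, -1.78502415e-01]), 'joint_velocities': array([ 6.21815695e-04, -2.42881487e-03, -1.15658487e-03, -8.39272871e-05,
       -2.60451147e-04, -5.98582696e-04]), 'joint_torque': array([-1.48937743e-04, -4.40984166e+01, -1.77150893e+01,  6.34233607e-02,
        5.33884973e-02, -5.77131959e-05]), 'position': array([ 0.14175637, -0.60840058,  0.40384946]), 'tool_rot': array([ 9.93463557e-01,  1.14145338e-01,  5.80468517e-05, -9.99519967e-04]), 'ft_force': array([-0.15882605,  0.01787083, -0.24737029]), 'moment': array([ 0.03194677,  0.03343102, -0.03469322]), 'grip_force': 0.0, 'grip_width': 0.08681213800736191}
```

View pics/top.png

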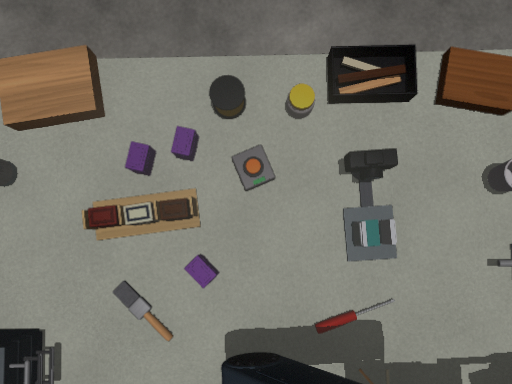

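View pics/scene.png

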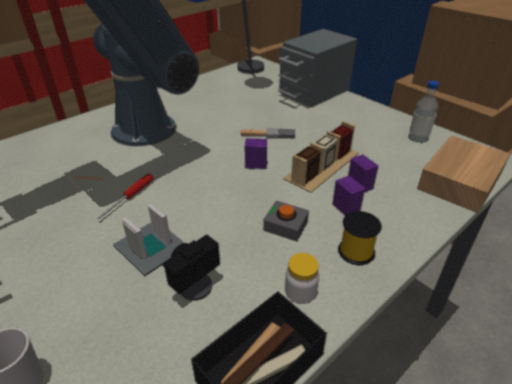

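Top view: the ivory box is in the middle slot at about (138,213). Possible confusions are purple boxes at (140,157), (184,142) and (201,271), red at (102,216) and walnut at (175,209). I choose (138,213), the only ivory one. The key is at (254,167), the bay at (371,232) and the camera at (370,160).

```bash
cat > m.py <<'E'
from h import *
f=np.load("c0.npz");a={k[:-1]:f[k] for k in f.files if k.endswith("t")}
im=a["pixels"];hsv=cv2.cvtColor(im,cv2.COLOR_BGR2HSV)
v,u=np.mgrid[0:384,0:512];P=world(a,u,v).reshape(384,512,3)
def rect(m,name):
    p=P[m][:,:2]; r=cv2.minAreaRect((p*1000).astype(np.float32)); 
    print(name,m.sum(),np.round(p.mean(0),4),"z",np.round(np.median(P[m][:,2]),4),"rect",np.round(r[0],1),np.round(r[1],1),round(r[2],1))
def box(x0,y0,x1,y1): return (u>=x0)&(u<x1)&(v>=y0)&(v<y1)
z=P[...,2]
R=box(75,180,210,245)
rect(R&(z>.08)&(z<.092)&box(121,195,154,230),"ivory lid")
rect(R&(z>.07),"rack+boxes top")
rect(R&(z>.003)&(z<.015),"rack floor")
rect(box(80,195,121,235)&(z>.08),"red");rect(box(155,190,196,228)&(z>.08),"walnut")
B=box(335,195,405,268)
rect(B&(z>.004)&(z<.014),"bay base");
rect(B&(z>.085)&(u<369),"panelL");rect(B&(z>.085)&(u>=375),"panelR")
H=hsv
rect(B&(H[...,0]>80)&(H[...,0]<100)&(H[...,1]>110),"teal")
rect(box(340,140,402,185)&(z>.1),"camera")
K=box(225,138,282,195)
rect(K&(H[...,0]<15)&(H[...,1]>150),"key");rect(K&(z>.03)&(z<.05),"keybox")
for n,b in(("p1",(120,135,160,178)),("p2",(165,120,203,165)),("p3",(180,250,222,292))): rect(box(*b)&(H[...,0]>125)&(H[...,0]<160)&(H[...,1]>80)&(z>.03),n)
E
python3 m.py
python3 -c "
import cv2;i=cv2.imread('pics/top.png');cv2.imwrite('pics/cr.png',cv2.resize(i[120:280,75:415],None,fx=2.3,fy=2.3,interpolation=2))"
```

```text
ivory lid 549 [0.5519 0.275 ] z 0.0868 rect [551.8 278.7] [44.3 73. ] 7.6
rack+boxes top 2134 [0.5515 0.2714] z 0.087 rect [548. 198.] [411.8  88.8] 86.3
rack floor 2576 [0.5533 0.2767] z 0.0059 rect [558.2 285.4] [331.5 157.9] 88.9
red 689 [0.5462 0.3552] z 0.0873 rect [533.2 198.9] [411.8  59. ] 86.3
walnut 662 [0.5598 0.1894] z 0.0875 rect [547.8 112.3] [252.   66.1] 78.5
bay base 2245 [ 0.5007 -0.2679] z 0.0085 rect [ 500.5 -272.3] [168.8 177.1] 88.1
panelL 173 [ 0.4953 -0.2281] z 0.0936 rect [ 479.7 -127.6] [ 56.5 240.3] 8.3
panelR 181 [ 0.4982 -0.2838] z 0.0938 rect [ 508.9 -160.3] [308.1  58.6] 86.1
teal 290 [ 0.4969 -0.2764] z 0.0093 rect [ 487.3 -149.3] [ 59.1 288.1] 4.4
camera 923 [ 0.6596 -0.257 ] z 0.1105 rect [ 607.1 -149.7] [ 79.5 364. ] 26.5
key 165 [0.6591 0.0093] z 0.0567 rect [583.3  10.5] [ 33.3 185.6] 89.0
keybox 1051 [0.6595 0.0088] z 0.0409 rect [661.1   9. ] [90.2 79.9] 22.0
p1 501 [0.6827 0.2779] z 0.0812 rect [608.6 141.3] [369.4  67.9] 61.3
p2 494 [0.7175 0.1715] z 0.081 rect [718.5 171.6] [43.4 61.8] 76.8
p3 535 [0.4164 0.1334] z 0.0808 rect [457.8  84. ] [ 63.8 177.5] 39.9
```

View pics/cr.png

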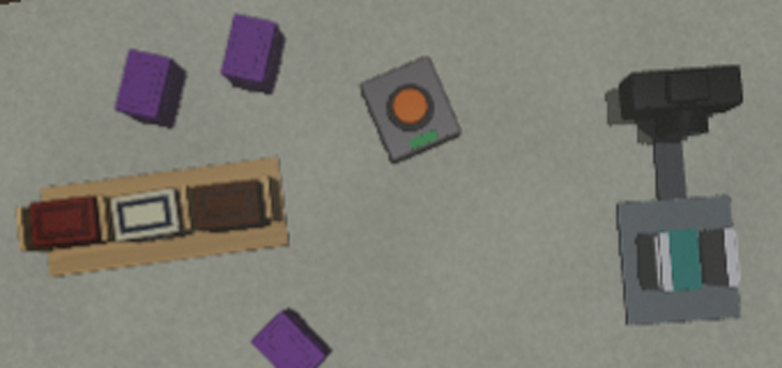

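The crop confirms it: the ivory lid with dark blue border is in the middle slot, between red and walnut. The teal strip is at crop (685,260) between the panel tops at (664) and (732). Some depth outliers spoil the rectangles, so I'll refine with ray-plane points.

```bash
cat >> m.py <<'E'
print("----")
def rect2(m,zz,name,k=3):
    m=cv2.morphologyEx(m.astype(np.uint8),cv2.MORPH_OPEN,np.ones((k,k)) if k>1 else np.ones((1,1)))
    n,l,s,_=cv2.connectedComponentsWithStats(m); i=1+np.argmax(s[1:,4]); mm=l==i
    vv,uu=np.nonzero(mm); p=world(a,uu,vv,zz)[:,:2]*1000; r=cv2.minAreaRect(p.astype(np.float32))
    c=p.mean(0);w,V=np.linalg.eigh(np.cov((p-c).T));d=V[:,1]
    print(name,len(uu),"mean",np.round(c,1),"rect",np.round(r[0],1),np.round(r[1],1),round(r[2],1),"axis",round(np.degrees(np.arctan2(d[1],d[0]))%180,1),"sd",np.round(np.sqrt(w),1))
rect2(R&(z>.082)&(z<.0885)&box(121,195,154,230),.086,"ivory")
rect2(R&(z>.082)&(z<.0885)&box(80,195,121,235),.086,"red")
rect2(R&(z>.082)&(z<.0885)&box(155,190,196,228),.086,"walnut")
rect2(R&(z>.003),.05,"rackall")
rect2(R&(z>.003)&(z<.015)&(v>215),.006,"floor front");rect2(R&(z>.003)&(z<.015)&(v<215),.006,"floor back")
rect2(B&(z>.004),.008,"bay all")
rect2(B&(z>.09)&(z<.098)&(u<372),.094,"panL",1);rect2(B&(z>.09)&(z<.098)&(u>=380),.094,"panR",1)
rect2(B&(H[...,0]>80)&(H[...,0]<100)&(H[...,1]>110),.008,"teal")
rect2(K&(H[...,0]<15)&(H[...,1]>150),.056,"key");rect2(K&(z>.03)&(z<.05),.04,"keybox")
rect2(box(180,250,222,292)&(H[...,0]>125)&(H[...,0]<160)&(z>.07),.08,"p3")
rect2(box(340,140,402,180)&(z>.11),.12,"cam")
E
python3 m.py | sed '1,/----/d'
```

```text
ivory 29 mean [537.5 274.3] rect [538.4 273.3] [16.2 11.4] 0.1 axis 11.6 sd [3.6 5.3]
red 33 mean [559.8 333.4] rect [559.  332.9] [14.  11.5] 0.3 axis 157.6 sd [3.5 4.9]
walnut 51 mean [573.2 177.3] rect [572.  176.5] [19.  21.1] 71.2 axis 133.9 sd [4.9 6.7]
rackall 4171 mean [550.9 272.5] rect [550.1 278. ] [ 94.6 276. ] 7.1 axis 95.9 sd [25.6 76.7]
floor front 993 mean [518.5 277.1] rect [521.  271.2] [ 31.6 257.3] 7.1 axis 95.8 sd [ 7.5 75. ]
floor back 657 mean [593.3 271.9] rect [591.3 278.2] [ 21.5 255.9] 6.4 axis 95.7 sd [ 5.2 74.6]
bay all 2741 mean [ 499.2 -272.3] rect [ 510.2 -272.5] [159.3 123.6] 2.7 axis 6.1 sd [34.2 39.6]
panL 133 mean [ 494.8 -238.5] rect [ 496.3 -237.4] [56.7 14.4] 3.6 axis 2.2 sd [ 3.9 16. ]
panR 140 mean [ 498.5 -303.7] rect [ 498.8 -304.1] [58.8 14. ] 2.0 axis 3.9 sd [ 3.7 16.7]
teal 288 mean [ 497.2 -278.7] rect [ 497.3 -278.5] [59.  28.4] 3.1 axis 3.7 sd [ 8.3 17.2]
key 163 mean [660.1   9.6] rect [660.2  10.3] [30.9 31.1] 88.9 axis 169.3 sd [8.5 8.8]
keybox 1040 mean [659.6   8.6] rect [660.3   8.8] [90.4 79.7] 22.1 axis 21.9 sd [24.5 27.7]
p3 552 mean [416.5 133.7] rect [416.1 133.1] [62.9 46.3] 44.0 axis 41.1 sd [13.1 18.2]
cam 275 mean [ 663.3 -260.1] rect [ 662.9 -258.2] [32.4 48.2] 4.1 axis 103.7 sd [ 8.9 13.2]
```

```bash
cat > go.py <<'E'
# usage: go.py x y z theta_deg [...more targets of the same call]; prints rows from last commanded pose and keeps it
import sys,json,os,numpy as np
c=json.load(open("cmd.json")) if os.path.exists("cmd.json") else [.142,-.609,.405,13.1]
T=np.array(sys.argv[1:],float).reshape(-1,4)
t=np.radians(c[3]);A=np.array([[np.cos(t),np.sin(t),0],[np.sin(t),-np.cos(t),0],[0,0,-1]])
for x in T:
    s=np.round(A.T@(x[:3]-c[:3])/.04,2); r=np.round(-np.radians(x[3]-c[3]),3)
    n=[*(np.array(c[:3])+A@s*.04),c[3]-np.degrees(r)]
    print([*s.tolist(),0,0,float(r)],"rows>=",int(np.ceil(max(np.linalg.norm(s)*40/62.5,abs(np.degrees(r))/10.7))))
json.dump([float(v) for v in n],open("cmd.json","w"))
E
python3 go.py .5 -.2 .42 60; python3 go.py .552 .275 .36 96.5
```

```text
[11.03, -7.93, -0.37, 0, 0, -0.819] rows>= 9
[10.94, -4.8, 1.5, 0, 0, -0.637] rows>= 8
```

Request:
move_arm(commands=[[[11.03, -7.93, -0.37, 0, 0, -0.819], [11.03, -7.93, -0.37, 0, 0, -0.819], [11.03, -7.93, -0.37, 0, 0, -0.819], [11.03, -7.93, -0.37, 0, 0, -0.819], [11.03, -7.93, -0.37, 0, 0, -0.819], [11.03, -7.93, -0.37, 0, 0, -0.819], [11.03, -7.93, -0.37, 0, 0, -0.819], [11.03, -7.93, -0.37, 0, 0, -0.819], [11.03, -7.93, -0.37, 0, 0, -0.819], [11.03, -7.93, -0.37, 0, 0, -0.819], [11.03, -7.93, -0.37, 0, 0, -0.819]]], claw=-1)

```text
time: 1.48
position: [0.4992, -0.1998, 0.4192]
tool_rot: [0.866, 0.501, -0.001, -0.0]
ft_force: [-0.0, 0.6, 0.4]
grip_width: 0.0871
grip_force: 0.0
```

Request:
move_arm(commands=[[[10.94, -4.8, 1.5, 0, 0, -0.637], [10.94, -4.8, 1.5, 0, 0, -0.637], [10.94, -4.8, 1.5, 0, 0, -0.637], [10.94, -4.8, 1.5, 0, 0, -0.637], [10.94, -4.8, 1.5, 0, 0, -0.637], [10.94, -4.8, 1.5, 0, 0, -0.637], [10.94, -4.8, 1.5, 0, 0, -0.637], [10.94, -4.8, 1.5, 0, 0, -0.637], [10.94, -4.8, 1.5, 0, 0, -0.637], [10.94, -4.8, 1.5, 0, 0, -0.637], [10.94, -4.8, 1.5, 0, 0, -0.637], [10.94, -4.8, 1.5, 0, 0, -0.637]]])

```text
time: 2.98
position: [0.5521, 0.2738, 0.3598]
tool_rot: [0.666, 0.746, 0.0, 0.0]
ft_force: [0.2, 0.4, -0.6]
grip_width: 0.0873
grip_force: 0.0
```

```bash
cat > w.py <<'E'
from h import *
import sys
c=camera("wrist");n=sys.argv[1];np.savez(n+".npz",**c);cv2.imwrite(f"pics/{n}.png",c["pixels"])
o=get_obs();print(o["time"],o["position"],o["tool_rot"])
E
python3 w.py w1; cat cmd.json
```

```text
3.025 [0.55203437 0.27412247 0.3598566 ] [6.66352707e-01 7.45636680e-01 7.21827660e-05 7.59402846e-05]
[0.5521382555605723, 0.27493954493864353, 0.3598, 96.52265497104786]
```

View pics/w1.png

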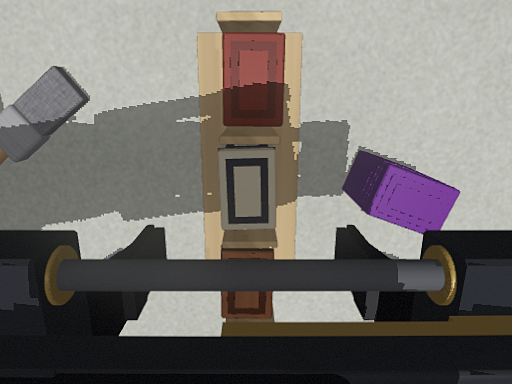

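The wrist view shows the ivory lid at about (248,188), red above at (253,80), walnut below at (247,285), and the rack nearly aligned with the tool.

```bash
cat > lid.py <<'E'
from h import *
import sys
n,x0,y0,x1,y1,zt=sys.argv[1],*map(float,sys.argv[2:7]);c=dict(np.load(n+".npz"))
H=cv2.cvtColor(c["pixels"],cv2.COLOR_BGR2HSV);v,u=np.mgrid[0:384,0:512]
P=world(c,u,v).reshape(384,512,3)
m=((abs(P[...,2]-zt)<.004)&(u>x0)&(u<x1)&(v>y0)&(v<y1)).astype(np.uint8)
if len(sys.argv)<8: m=cv2.morphologyEx(m,cv2.MORPH_OPEN,np.ones((5,5)))
k,l,s,_=cv2.connectedComponentsWithStats(m);i=1+np.argmax(s[1:,4]);vv,uu=np.nonzero(l==i)
print(s[i]);p=world(c,uu,vv,zt)[:,:2]*1000;r=cv2.minAreaRect(p.astype(np.float32))
print("mean",np.round(p.mean(0),1),"rect",np.round(r[0],1),np.round(r[1],1),round(r[2],1),"z",np.median(P[vv,uu,2]))
E
python3 lid.py w1 205 140 290 234 .086
```

```text
[ 218  149   59   81 4506]
mean [548.5 279.4] rect [548.6 278.3] [43.8 64.2] 7.9 z 0.08746207438165066
```

```bash
python3 go.py .549 .278 .30 97.3 .549 .278 .224 97.3;cat cmd.json; python3 go.py .549 .278 .36 97.3
```

```text
[0.08, -0.07, 1.5, 0, 0, -0.014] rows>= 1
[0.08, -0.07, 3.4, 0, 0, -0.014] rows>= 3
[0.5489928724984048, 0.2778007624054275, 0.2238, 97.32479588423101][0.0, 0.0, -3.4, 0, 0, 0.0] rows>= 3
```

Request:
move_arm(commands=[[[0.08, -0.07, 0.5, 0, 0, -0.014], [0.08, -0.07, 1.5, 0, 0, -0.014], [0.08, -0.07, 2.1, 0, 0, -0.014], [0.08, -0.07, 2.7, 0, 0, -0.014], [0.08, -0.07, 3.1, 0, 0, -0.014], [0.08, -0.07, 3.4, 0, 0, -0.014], [0.08, -0.07, 3.4, 0, 0, -0.014], [0.08, -0.07, 3.4, 0, 0, -0.014]]])

```text
time: 4.03
position: [0.549, 0.2783, 0.2242]
tool_rot: [0.66, 0.751, 0.001, 0.0]
ft_force: [0.0, 0.0, 0.8]
grip_width: 0.0868
grip_force: 0.0
```

Request:
move_arm(commands=[[[0, 0, 0, 0, 0, 0], [0, 0, 0, 0, 0, 0], [0, 0, 0, 0, 0, 0], [0, 0, 0, 0, 0, 0], [0, 0, 0, 0, 0, 0], [0, 0, 0, 0, 0, 0], [0, 0, 0, 0, 0, 0], [0, 0, 0, 0, 0, 0]]], claw=1, squeeze=20)

```text
time: 5.03
position: [0.5489, 0.2782, 0.2236]
tool_rot: [0.66, 0.751, 0.0, 0.0]
ft_force: [0.8, 0.9, -1.0]
grip_width: 0.0439
grip_force: 19.9
```

Request:
move_arm(commands=[[[0, 0, -0.4, 0, 0, 0], [0, 0, -1, 0, 0, 0], [0, 0, -2, 0, 0, 0], [0, 0, -3, 0, 0, 0], [0, 0, -3.4, 0, 0, 0], [0, 0, -3.4, 0, 0, 0]]])

```text
time: 5.78
position: [0.5485, 0.2782, 0.3606]
tool_rot: [0.66, 0.751, 0.001, 0.0]
ft_force: [0.5, 0.8, -2.6]
grip_width: 0.0439
grip_force: 19.9
```

```bash
python3 go.py .48 -.01 .32 97.3;python3 go.py .48 -.01 .23 97.3 .48 -.01 .2185 97.3; cat cmd.json
```

```text
[-6.92, -2.63, 1.0, 0, 0, 0.0] rows>= 5
[0.0, 0.0, 2.25, 0, 0, 0.0] rows>= 2
[0.0, 0.0, 2.53, 0, 0, 0.0] rows>= 2
[0.4799416719083358, -0.010152726368489018, 0.21860000000000002, 97.32479588423101]
```

Request:
move_arm(commands=[[[-0.9, -0.35, 0, 0, 0, 0], [-2.2, -0.85, 0, 0, 0, 0], [-3.5, -1.35, 0.2, 0, 0, 0], [-4.8, -1.85, 0.5, 0, 0, 0], [-6, -2.3, 0.8, 0, 0, 0], [-6.7, -2.55, 1, 0, 0, 0], [-6.92, -2.63, 1, 0, 0, 0], [-6.92, -2.63, 1, 0, 0, 0], [-6.92, -2.63, 1, 0, 0, 0]]])

```text
time: 6.9
position: [0.4798, -0.0089, 0.3195]
tool_rot: [0.66, 0.751, 0.0, -0.0]
ft_force: [-0.1, -0.1, -1.6]
grip_width: 0.0441
grip_force: 19.9
```

Request:
move_arm(commands=[[[0, 0, 0.4, 0, 0, 0], [0, 0, 1, 0, 0, 0], [0, 0, 1.6, 0, 0, 0], [0, 0, 2, 0, 0, 0], [0, 0, 2.25, 0, 0, 0], [0, 0, 2.4, 0, 0, 0], [0, 0, 2.48, 0, 0, 0], [0, 0, 2.53, 0, 0, 0], [0, 0, 2.53, 0, 0, 0], [0, 0, 2.53, 0, 0, 0]]])

```text
time: 8.15
position: [0.4797, -0.0099, 0.2186]
tool_rot: [0.66, 0.751, 0.0, 0.0]
ft_force: [0.0, 0.4, -1.8]
grip_width: 0.0439
grip_force: 19.9
```

Request:
move_arm(commands=[[[0, 0, 0.02, 0, 0, 0], [0, 0, 0.04, 0, 0, 0], [0, 0, 0.04, 0, 0, 0], [0, 0, 0.04, 0, 0, 0]]])

```text
time: 8.65
position: [0.4797, -0.0098, 0.2175]
tool_rot: [0.66, 0.751, 0.0, 0.0]
ft_force: [-0.2, -0.7, 5.4]
grip_width: 0.0437
grip_force: 19.9
```

Request:
move_arm(commands=[[[0, 0, -0.01, 0, 0, 0], [0, 0, -0.01, 0, 0, 0], [0, 0, -0.01, 0, 0, 0], [0, 0, -0.01, 0, 0, 0], [0, 0, -0.01, 0, 0, 0], [0, 0, -0.01, 0, 0, 0], [0, 0, -0.01, 0, 0, 0], [0, 0, -0.01, 0, 0, 0]]], claw=-1)

```text
time: 9.65
position: [0.4796, -0.0098, 0.2171]
tool_rot: [0.66, 0.751, -0.0, 0.0]
ft_force: [-0.7, -0.3, 0.0]
grip_width: 0.087
grip_force: 0.0
```

```bash
echo "[0.47994,-0.01015,0.2174,97.3248]">cmd.json; python3 go.py .48 -.01 .36 97.3; python3 go.py .44 -.01 .36 7.3
```

```text
[0.0, 0.0, -3.56, 0, 0, 0.0] rows>= 3
[0.13, -0.99, -0.0, 0, 0, 1.571] rows>= 9
```

Request:
move_arm(commands=[[[0, 0, -0.5, 0, 0, 0], [0, 0, -1.5, 0, 0, 0], [0, 0, -2.8, 0, 0, 0], [0, 0, -3.56, 0, 0, 0], [0, 0, -3.56, 0, 0, 0]]])

```text
time: 10.28
position: [0.4802, -0.0098, 0.3618]
tool_rot: [0.66, 0.751, 0.001, 0.003]
ft_force: [0.8, -0.7, 0.5]
grip_width: 0.0874
grip_force: 0.0
```

Request:
move_arm(commands=[[[0.13, -0.99, 0, 0, 0, 1.571], [0.13, -0.99, 0, 0, 0, 1.571], [0.13, -0.99, 0, 0, 0, 1.571], [0.13, -0.99, 0, 0, 0, 1.571], [0.13, -0.99, 0, 0, 0, 1.571], [0.13, -0.99, 0, 0, 0, 1.571], [0.13, -0.99, 0, 0, 0, 1.571], [0.13, -0.99, 0, 0, 0, 1.571], [0.13, -0.99, 0, 0, 0, 1.571], [0.13, -0.99, 0, 0, 0, 1.571], [0.13, -0.99, 0, 0, 0, 1.571], [0.13, -0.99, 0, 0, 0, 1.571]]])

```text
time: 11.78
position: [0.4396, -0.0097, 0.3592]
tool_rot: [0.998, 0.064, -0.0, -0.0]
ft_force: [0.2, 0.5, -0.6]
grip_width: 0.0869
grip_force: 0.0
```

```bash
python3 w.py w2; cat cmd.json; python3 lid.py w2 100 20 420 240 .08
```

```text
11.825 [ 0.43963709 -0.00966056  0.35935654] [ 9.97943659e-01  6.40969178e-02 -1.88074050e-04 -6.13045955e-05]
[0.440000193271974, -0.010041195000437453, 0.3598, 7.313130384947669][ 217  113   84   59 4764]
mean [479.3 -10. ] rect [478.9 -10.1] [44.  63.5] 8.5 z 0.08151818255720561
```

View pics/w2.png

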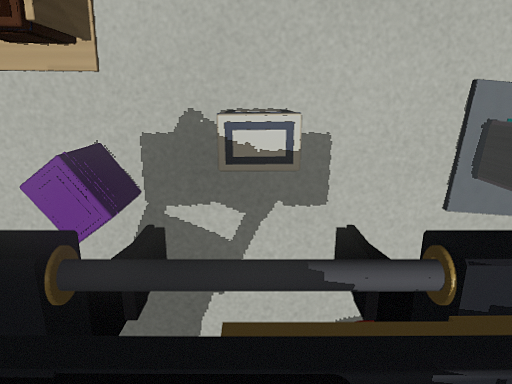

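The box stands upright on the table at (259,140), clear of the purple one. I'll re-grip it by its end faces.

```bash
python3 go.py .4793 -.0102 .30 7.3 .4793 -.0102 .222 7.3;cat cmd.json;  python3 go.py .4793 -.0102 .36 7.3
```

```text
[0.97, 0.13, 1.5, 0, 0, 0.0] rows>= 2
[0.97, 0.13, 3.44, 0, 0, 0.0] rows>= 3
[0.4791464847730544, -0.0102599681990738, 0.2222, 7.313130384947669][0.0, -0.0, -3.44, 0, 0, 0.0] rows>= 3
```

Request:
move_arm(commands=[[[0.97, 0.13, 0.4, 0, 0, 0], [0.97, 0.13, 1, 0, 0, 0], [0.97, 0.13, 1.3, 0, 0, 0], [0.97, 0.13, 1.3, 0, 0, 0], [0.97, 0.13, 2, 0, 0, 0], [0.97, 0.13, 2.6, 0, 0, 0], [0.97, 0.13, 3.1, 0, 0, 0], [0.97, 0.13, 3.44, 0, 0, 0], [0.97, 0.13, 3.44, 0, 0, 0], [0.97, 0.13, 3.44, 0, 0, 0]]])

```text
time: 13.08
position: [0.4791, -0.01, 0.2226]
tool_rot: [0.998, 0.064, 0.001, 0.0]
ft_force: [-0.2, -0.8, -0.0]
grip_width: 0.0871
grip_force: 0.0
```

Request:
move_arm(commands=[[[0, 0, 0, 0, 0, 0], [0, 0, 0, 0, 0, 0], [0, 0, 0, 0, 0, 0], [0, 0, 0, 0, 0, 0], [0, 0, 0, 0, 0, 0], [0, 0, 0, 0, 0, 0], [0, 0, 0, 0, 0, 0]]], claw=1, squeeze=20)

```text
time: 13.95
position: [0.479, -0.01, 0.2223]
tool_rot: [0.998, 0.064, 0.0, 0.0]
ft_force: [-0.9, -2.3, 5.0]
grip_width: 0.064
grip_force: 20.0
```

Request:
move_arm(commands=[[[0, 0, -0.4, 0, 0, 0], [0, 0, -1, 0, 0, 0], [0, 0, -2, 0, 0, 0], [0, 0, -3, 0, 0, 0], [0, 0, -3.44, 0, 0, 0], [0, 0, -3.44, 0, 0, 0]]])

```text
time: 14.7
position: [0.4788, -0.0097, 0.3602]
tool_rot: [0.998, 0.064, 0.001, 0.0]
ft_force: [0.2, 0.6, -2.0]
grip_width: 0.064
grip_force: 20.0
```

```bash
python3 go.py .41 -.271 .37 93
```

```text
[-2.54, 6.25, -0.25, 0, 0, -1.496] rows>= 9
```

```bash
echo "[0.479146,-0.01026,0.3598,7.3131]">cmd.json; python3 go.py .497 -.36 .38 93
```

```text
[-0.67, 8.73, -0.5, 0, 0, -1.496] rows>= 9
```

Request:
move_arm(commands=[[[-0.06, 0.8, -0.1, 0, 0, -0.15], [-0.14, 1.8, -0.25, 0, 0, -0.3], [-0.21, 2.8, -0.4, 0, 0, -0.45], [-0.29, 3.8, -0.5, 0, 0, -0.6], [-0.37, 4.8, -0.5, 0, 0, -0.75], [-0.44, 5.8, -0.5, 0, 0, -0.9], [-0.52, 6.8, -0.5, 0, 0, -1.05], [-0.6, 7.8, -0.5, 0, 0, -1.2], [-0.65, 8.4, -0.5, 0, 0, -1.35], [-0.67, 8.73, -0.5, 0, 0, -1.496], [-0.67, 8.73, -0.5, 0, 0, -1.496], [-0.67, 8.73, -0.5, 0, 0, -1.496]]])

```text
time: 16.2
position: [0.4964, -0.3588, 0.378]
tool_rot: [0.689, 0.725, 0.0, -0.002]
ft_force: [-0.5, 0.2, -2.5]
grip_width: 0.0638
grip_force: 20.0
```

```bash
python3 w.py w3; cat cmd.json
```

```text
16.25 [ 0.49658256 -0.35864794  0.37839646] [ 6.88529393e-01  7.25206976e-01  2.32760850e-04 -1.43650280e-03]
[0.4970141616696383, -0.3600307946620869, 0.3798, 93.02758615157116]
```

View pics/w3.png

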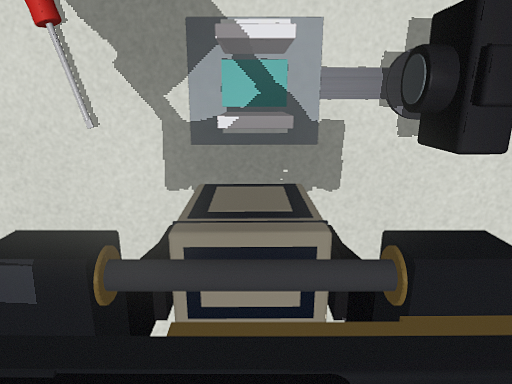

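The wrist view shows the teal mark at (255,83) between panel tops at (255,33) and (255,122), with the camera lens to the right. The box is held upright at (248,260).

```bash
for b in "205 10 305 75" "205 100 305 140"; do python3 lid.py w3 $b .094 1; done; python3 lid.py w3 180 5 340 150 .008
python3 - <<'E'
from h import *
c=dict(np.load("w3.npz"));H=cv2.cvtColor(c["pixels"],cv2.COLOR_BGR2HSV)
v,u=np.nonzero((H[...,0]>80)&(H[...,0]<100)&(H[...,1]>100)&(np.arange(384)[:,None]<120)&(np.arange(512)>200)&(np.arange(512)<310))
p=world(c,u,v,.008)[:,:2]*1000;r=cv2.minAreaRect(p.astype(np.float32));print(len(u),p.mean(0),r)
E
```

```text
[ 215   19   81   21 1553]
mean [ 492.  -236.4] rect [ 492.  -236.5] [57.4 13.2] 2.9 z 0.09477945636757173
[ 218  115   75   18 1280]
mean [ 495.6 -302.6] rect [ 495.6 -302.9] [56.7 12.8] 2.9 z 0.09479598686702334
[  186    16   154   129 13170]
mean [ 497.  -270.9] rect [ 503.5 -268.7] [149.3 120.1] 2.9 z 0.009181987551884818
2978 [ 493.66009851 -268.97352395] ((493.9271545410156, -269.3036804199219), (63.73430252075195, 44.117942810058594), 2.9397196769714355)
```

```bash
python3 go.py .494 -.2695 .33 92.93; python3 go.py .494 -.2695 .2315 92.93; cat cmd.json
```

```text
[2.26, 0.04, 1.25, 0, 0, 0.002] rows>= 2
[0.0, 0.0, 2.46, 0, 0, -0.0] rows>= 2
[0.4938372933647178, -0.26967246628128294, 0.23140000000000005, 92.91299459254499]
```

Request:
move_arm(commands=[[[0.5, 0, 0, 0, 0, 0.002], [1.2, 0.03, 0.1, 0, 0, 0.002], [1.9, 0.05, 0.4, 0, 0, 0.002], [2.2, 0.05, 0.8, 0, 0, 0.002], [2.26, 0.05, 1.24, 0, 0, 0.002], [2.26, 0.05, 1.24, 0, 0, 0.002], [2.26, 0.05, 1.24, 0, 0, 0.002], [2.26, 0.05, 1.24, 0, 0, 0.002]]])

```text
time: 17.25
position: [0.4942, -0.2694, 0.3309]
tool_rot: [0.689, 0.725, 0.0, 0.001]
ft_force: [-0.5, -0.1, -1.9]
grip_width: 0.0638
grip_force: 20.0
```

Request:
move_arm(commands=[[[0, 0, 0.3, 0, 0, 0], [0, 0, 0.6, 0, 0, 0], [0, 0, 0.9, 0, 0, 0], [0, 0, 1.2, 0, 0, 0], [0, 0, 1.5, 0, 0, 0], [0, 0, 1.8, 0, 0, 0], [0, 0, 2.1, 0, 0, 0], [0, 0, 2.3, 0, 0, 0], [0, 0, 2.42, 0, 0, 0], [0, 0, 2.46, 0, 0, 0], [0, 0, 2.46, 0, 0, 0], [0, 0, 2.46, 0, 0, 0]]])

```text
time: 18.75
position: [0.4941, -0.2694, 0.2319]
tool_rot: [0.689, 0.725, 0.0, 0.0]
ft_force: [-0.1, 0.6, -2.0]
grip_width: 0.0641
grip_force: 20.0
```

Request:
move_arm(commands=[[[0, 0, 0.02, 0, 0, 0], [0, 0, 0.03, 0, 0, 0], [0, 0, 0.04, 0, 0, 0], [0, 0, 0.04, 0, 0, 0], [0, 0, 0.04, 0, 0, 0]]])

```text
time: 19.38
position: [0.494, -0.2693, 0.2303]
tool_rot: [0.689, 0.725, -0.0, 0.0]
ft_force: [-1.0, -0.1, 2.8]
grip_width: 0.064
grip_force: 20.0
```

Request:
move_arm(commands=[[[0, 0, 0, 0, 0, 0], [0, 0, 0, 0, 0, 0], [0, 0, 0, 0, 0, 0], [0, 0, 0, 0, 0, 0], [0, 0, 0, 0, 0, 0], [0, 0, 0, 0, 0, 0], [0, 0, 0, 0, 0, 0], [0, 0, 0, 0, 0, 0]]], claw=-1)

```text
time: 20.38
position: [0.494, -0.2693, 0.23]
tool_rot: [0.689, 0.725, 0.0, 0.0]
ft_force: [-0.6, -0.6, -0.1]
grip_width: 0.087
grip_force: 0.0
```

Request:
move_arm(commands=[[[0, 0, -0.3, 0, 0, 0], [0, 0, -1, 0, 0, 0], [0, 0, -2, 0, 0, 0], [0, 0, -3, 0, 0, 0], [0, 0, -4, 0, 0, 0], [0, 0, -4, 0, 0, 0], [0, 0, -4, 0, 0, 0]]])

```text
time: 21.25
position: [0.4936, -0.2689, 0.3901]
tool_rot: [0.689, 0.725, -0.0, -0.0]
ft_force: [-1.1, -0.1, -0.2]
grip_width: 0.0869
grip_force: 0.0
```

```bash
echo "[0.4942,-0.2697,0.3902,92.913]">cmd.json; python3 w.py w4; python3 lid.py w4 150 60 350 240 .088; python3 go.py .56 0 .38 93
```

```text
21.3 [ 0.49347506 -0.26888961  0.3893206 ] [ 6.88838888e-01  7.24913842e-01 -7.10607803e-05 -9.50327890e-04]
[ 214  160   75   51 3702]
mean [ 492.8 -266.6] rect [ 493.  -267.3] [63.8 44.1] 2.9 z 0.08945162685941932
[6.65, 1.99, 0.25, 0, 0, -0.002] rows>= 5
```

View pics/w4.png

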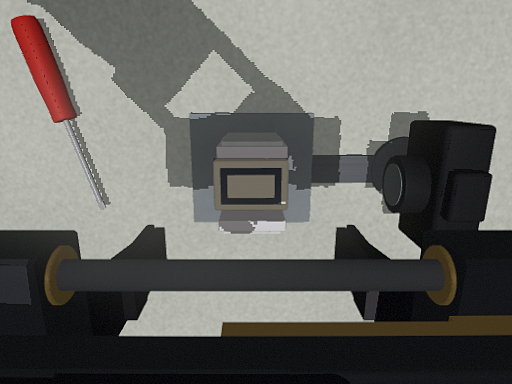

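The box stands upright between the panels at (251,184), measured within 3 mm of the mark's centre and released. Next is the key.

```bash
echo "[0.4942,-0.2697,0.3902,92.913]">cmd.json; python3 go.py .66 -.04 .36 92.9;
```

```text
[5.52, 4.43, 0.76, 0, 0, 0.0] rows>= 5
```

Request:
move_arm(commands=[[[1, 0.8, 0, 0, 0, 0], [2, 1.6, 0, 0, 0, 0], [3, 2.4, 0.2, 0, 0, 0], [4, 3.2, 0.4, 0, 0, 0], [5, 4, 0.6, 0, 0, 0], [5.52, 4.43, 0.76, 0, 0, 0], [5.52, 4.43, 0.76, 0, 0, 0], [5.52, 4.43, 0.76, 0, 0, 0], [5.52, 4.43, 0.76, 0, 0, 0]]], claw=1)

```text
time: 22.42
position: [0.6591, -0.0409, 0.3594]
tool_rot: [0.689, 0.724, -0.0, -0.0]
ft_force: [-0.6, 0.0, 0.2]
grip_width: 0.0053
grip_force: 0.0
```

```bash
python3 w.py w5; python3 - <<'E'
from h import *
c=dict(np.load("w5.npz"));H=cv2.cvtColor(c["pixels"],cv2.COLOR_BGR2HSV)
P=world(c,*np.meshgrid(np.arange(512),np.arange(384))).reshape(384,512,3)
m=(H[...,0]<18)&(H[...,1]>140)&(np.hypot(P[...,0]-.66,P[...,1]-.01)<.04)
v,u=np.nonzero(m);p=world(c,u,v,.056)[:,:2]*1000
print(len(u),u.mean(),v.mean(),p.mean(0),cv2.minEnclosingCircle(p.astype(np.float32)),np.median(P[m][:,2]))
E
python3 go.py .66 .0095 .26 92.9; cat cmd.json
```

```text
22.475 [ 0.65921176 -0.04091701  0.35959476] [ 6.89430886e-01  7.24351432e-01 -1.98855566e-04 -1.32154995e-04]
1483 252.68846931894808 124.37896156439649 [657.20093975  11.944977  ] ((657.1011962890625, 11.653023719787598), 17.82449722290039) 0.057079425256850336
[1.24, 0.06, 2.5, 0, 0, 0.0] rows>= 2
[0.6598263263854474, 0.009477792827547876, 0.25980000000000003, 92.913]
```

```bash
echo "[0.6598,-0.0399,0.3598,92.913]">cmd.json; python3 go.py .6575 .0115 .25 92.9; cat cmd.json
```

```text
[1.29, 0.01, 2.74, 0, 0, 0.0] rows>= 2
[0.6575771948249798, 0.011653652995242764, 0.2502, 92.913]
```

Request:
move_arm(commands=[[[0.5, 0, 0.4, 0, 0, 0], [1.1, 0.01, 1.2, 0, 0, 0], [1.29, 0.01, 2, 0, 0, 0], [1.29, 0.01, 2.5, 0, 0, 0], [1.29, 0.01, 2.74, 0, 0, 0], [1.29, 0.01, 2.74, 0, 0, 0], [1.29, 0.01, 2.74, 0, 0, 0], [1.29, 0.01, 2.74, 0, 0, 0]]])

```text
time: 23.48
position: [0.6579, 0.0115, 0.2511]
tool_rot: [0.689, 0.725, 0.001, 0.001]
ft_force: [0.4, 0.9, 1.3]
grip_width: 0.0004
grip_force: 0.0
```

Request:
move_arm(commands=[[[0, 0, 0.1, 0, 0, 0], [0, 0, 0.2, 0, 0, 0], [0, 0, 0.25, 0, 0, 0], [0, 0, 0.3, 0, 0, 0], [0, 0, 0.3, 0, 0, 0]]])

```text
time: 24.1
position: [0.6574, 0.0118, 0.2379]
tool_rot: [0.689, 0.725, -0.0, -0.0]
ft_force: [-0.9, -0.0, 2.2]
grip_width: 0.0003
grip_force: 0.9
```

Request:
move_arm(commands=[[[0, 0, 0.05, 0, 0, 0], [0, 0, 0.1, 0, 0, 0], [0, 0, 0.13, 0, 0, 0], [0, 0, 0.15, 0, 0, 0], [0, 0, 0.15, 0, 0, 0]]])

```text
time: 24.72
position: [0.6574, 0.0119, 0.2326]
tool_rot: [0.689, 0.725, -0.0, -0.0]
ft_force: [-1.9, -0.5, 6.1]
grip_width: 0.0002
grip_force: 3.1
```

Request:
move_arm(commands=[[[0, 0, 0, 0, 0, 0], [0, 0, 0, 0, 0, 0], [0, 0, 0, 0, 0, 0], [0, 0, 0, 0, 0, 0], [0, 0, 0, 0, 0, 0], [0, 0, 0, 0, 0, 0], [0, 0, 0, 0, 0, 0], [0, 0, 0, 0, 0, 0], [0, 0, 0, 0, 0, 0], [0, 0, 0, 0, 0, 0], [0, 0, 0, 0, 0, 0], [0, 0, 0, 0, 0, 0]]])

```text
time: 26.22
position: [0.6574, 0.0119, 0.2326]
tool_rot: [0.689, 0.725, 0.0, 0.0]
ft_force: [-2.1, 0.1, 6.7]
grip_width: 0.0003
grip_force: 3.0
```

Request:
move_arm(commands=[[[0, 0, 0.05, 0, 0, 0], [0, 0, 0.1, 0, 0, 0], [0, 0, 0.15, 0, 0, 0], [0, 0, 0.17, 0, 0, 0], [0, 0, 0.17, 0, 0, 0], [0, 0, 0.17, 0, 0, 0]]])

```text
time: 26.98
position: [0.6574, 0.0119, 0.2272]
tool_rot: [0.689, 0.725, 0.0, 0.0]
ft_force: [-4.4, 0.2, 12.6]
grip_width: 0.0005
grip_force: 6.5
```

Request:
move_arm(commands=[[[0, 0, 0.03, 0, 0, 0], [0, 0, 0.05, 0, 0, 0], [0, 0, 0.05, 0, 0, 0]]])

```text
time: 27.35
position: [0.6575, 0.0119, 0.2264]
tool_rot: [0.689, 0.725, 0.0, 0.0]
ft_force: [-5.9, 1.3, 17.6]
grip_width: 0.0007
grip_force: 9.2
```

Hard stop reached at 17.6 N. Releasing the key.

Request:
move_arm(commands=[[[0, 0, -0.15, 0, 0, 0], [0, 0, -0.35, 0, 0, 0], [0, 0, -0.7, 0, 0, 0], [0, 0, -1.5, 0, 0, 0], [0, 0, -2.5, 0, 0, 0], [0, 0, -3.2, 0, 0, 0], [-0.8, 0, -3.4, 0, 0, 0], [-1.3, 0, -3.4, 0, 0, 0], [-1.3, 0, -3.4, 0, 0, 0], [-1.3, 0, -3.4, 0, 0, 0], [-1.3, 0, -3.4, 0, 0, 0]]])

```text
time: 28.72
position: [0.6599, -0.0393, 0.3584]
tool_rot: [0.689, 0.725, -0.0, -0.001]
ft_force: [-0.2, -0.3, -0.3]
grip_width: 0.0005
grip_force: 0.0
```

```bash
python3 w.py w6; python3 - <<'E'
from h import *
c=dict(np.load("w6.npz"));H=cv2.cvtColor(c["pixels"],cv2.COLOR_BGR2HSV)
P=world(c,*np.meshgrid(np.arange(512),np.arange(384))).reshape(384,512,3)
m=(H[...,0]<18)&(H[...,1]>140)&(np.hypot(P[...,0]-.66,P[...,1]-.01)<.04)
print(m.sum(),np.median(P[m][:,2]))
a=camera("top");cv2.imwrite("pics/top2.png",a["pixels"][130:280,70:420])
E
```

```text
28.775 [ 0.65997721 -0.03927489  0.35854679] [ 6.88534879e-01  7.25202944e-01 -1.99204153e-04 -6.07792554e-04]
1491 0.05706993710636282
```

View pics/top2.png

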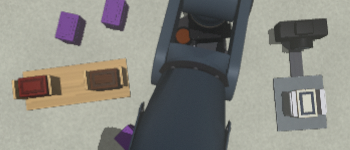

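The top view shows the ivory box standing in the bay at (306,102). Red (33,86) and walnut (105,78) are undisturbed, and the key is back up (same height as before).

```bash
python3 -c "
from rig import *
print(hand_in())"
```

```text
the job is handed in; nothing more can be done
None
```

The ivory box stands upright and released on the teal mark (about 3 mm off centre by the wrist camera), the key was held at its first click for over a second, pressed to its hard stop and is up again; the job is handed in, verdict not shown.

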